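Close out an inspection batch: sort the last two parts, hold the clip open on the card

ROBOT

A 7-joint arm with a two-finger parallel gripper is mounted at the origin on the work surface. World frame = base frame: x ahead of the robot, y to its left, z up, the work surface at z = 0. Lengths are in mm, angles in rad, forces in N, time in s.
With the tool pointing down it reaches from about 400 to 875 mm from the base axis. Payload 4.4 kg.
Tool frame: the origin (TCP) lies at the very end of the fingers, on their centre line; the grasp point (between the pads) lies 19 mm behind it; y points along the fingers, z is the direction in which the jaws open and shut, and the axes are right-handed (so a half turn about y gives the same grasp; the last joint's range is limited). The gripper opens to 85 mm and grips with 20 to 120 N. Pads are 22 mm wide; open, the fingers measure 114 mm over their backs; the gripper's body (76 mm by 85 mm) begins 54 mm behind the grasp point. The pads swing forward as they close: fully open they stand 13 mm farther back than shut.
Start: joints at [1.199, 0.628, 0.038, 1.517, -0.027, 0.996, -0.02], TCP at [195.714, -619.85, 231.313] pointing down, gripper open.
Joint ranges: [-3.06, 3.06], [-0.37, 2.12], [-1.25, 1.32], [0.18, 2.47], [-1.1, 4.24], [0.23, 1.98], [-2.94, 2.94]. Speed limits (rad/s): [2.57, 2.57, 3.14, 3.14, 3.14, 3.14, 3.14].

INTERFACE

Orientations are given as [roll, pitch, yaw] about the fixed x, y, z axes, in that order (R = Rz(yaw) Ry(pitch) Rx(roll)).
In Python, from cell import ctrl, imaging, finish_job gives the robot as it stands.
- The arm moves only by the shell command python3 -m inch 'ROWS'. ROWS is JSON, one flat list of numbers, 7 for each row, row after row: the opening, from 0 (shut) to 1 (fully open), then the shift along the tool's x, y, z in cm, then the turn, a rotation vector about the tool's x, y, z in degrees. A call has 1 to 12 rows; each row is the pose to reach, as a shift and turn from the pose commanded when the call began, along the tool's axes at that moment; what a row does not reach only later rows make up. A row lasts 1/10 s, in which the tool goes at most 50 mm and 8.59 degrees, less where a joint would pass 70% of its speed; a pose out of reach is approached as far as the arm can. A call with a gripper value outside its range is refused whole. The fingers move at their own pace and stop on an object; the grip force is fixed at half the most. Time passes only in rows, so rows that repeat a pose let the fingers close. It gives the time, the measured TCP pose, the force and the opening at its end, in the units of the state.
- ctrl.read_state(): the state, without advancing time (a new reading comes with each control period).
- imaging.get_image(name): name is "scene" or "top" or "wrist"; returns a dict with "img" (384x512x3 uint8, red, green, blue), "fx", "fy", "cx", "cy" (pixels), "R" (3x3) and "t" (3): a world point X has camera coordinates R X + t. Camera axes: x right, y down, z forward; pixel columns grow to the right and rows downward; lengths in mm; the calibration is good to about 2 mm. The wrist camera is an equidistant fisheye: a pixel r from the principal point sees the ray r / f radians off the axis. A picture is of the moment at which its call begins. There is no depth.
- finish_job(): hands the job in, once; it reports no verdict.
The state is a dict: "clock": time; "qpos": joint angles; "qd": joint speeds; "tau": joint torques, N m; "eef_pos": TCP position; "tool_rot": TCP orientation; "force": force on the tool from outside, world axes, zero at the start; "torque": the same for the moment, N m; "width": finger opening in mm.
Only numpy, scipy, OpenCV 4.12 (cv2) and the standard library are available. Lean on these libraries where they do the work, as an engineer would, in place of code of your own. Each camera call takes 0.05 s, during which the arm holds its last target.

TASK

Close out this inspection batch: first put the loose brass ring into the bin that already has a ring and the loose flanged pin into the bin that already has a pin, and let them go there. Then pick the spring clip up off the bench by its handles, squeeze it so that its jaws gape wide, and bring it level and straight onto the middle of the record card's free upright edge, so that the edge stands well inside the mouth with neither jaw touching the card. Finish there still holding the clip squeezed open in the air (I will slip the report in), and do not knock the card or disturb the bottle, the loupe or the slide box.

Things in the scene. Friction and masses are not known exactly. Their poses are not given: they have to be found in the camera images.
- ring_mid (a point): centre of the loose brass ring (bushing): outer diameter 36 mm, bore 20 mm, 26 mm high, standing on its flat end on the bench, about 120 g; z is its axis
- pin_mid (a point): centre (half-way up) of the loose flanged brass pin: 44 mm high in all, standing on its flange (36 mm diameter, 8 mm thick) with the 18 mm diameter shank up, about 120 g; z is its axis
- bin_ring: fixed open grey bin that already holds a ring like the loose one: 100 mm (its x) by 120 mm (its y) outside, 35 mm high, walls and floor 4 mm; origin at the centre of its underside. The sample ring stands at x +22, y +32 mm in the bin's frame; the rest of the floor is free. The two bins look alike and may have changed places: only their contents tell them apart
- bin_pin: the other fixed grey bin, of the same size and frame, that already holds a flanged pin, standing at x +22, y +32 mm in the bin's frame
- clip_mid (a point): centre of the coil (13 mm diameter), half-way up the loose dark steel spring clip, which lies on its side: 24 mm high, 95 mm long, 80 g. Axes: z up along the coil, x from the coil towards the mouth, y across; symmetric in y. Jaws with rubber tips reach to x +44 mm; two flat handles, 4 mm thick, lie at x -11 to -50 mm. Jaws shut at rest; pressing the handles together along y opens them evenly
- clip_grip (a point): where to squeeze the clip: midway between its handles, 34 mm behind the coil's centre, half-way up; axes as clip_mid. At rest the handles splay in a V, 0.3 rad each: over their outsides 31 mm at x -20 of the coil, 41 mm here, 51 mm at the ends. Takes about 4 N here to start, 12 N fully squeezed: then the handles are parallel, 22 mm over their outsides, against a stop. Let go, it springs shut
- clip_mouth (a point): point in the clip's mouth where the card edge belongs, 24 mm ahead of the coil's centre on its mid-plane, half-way up; axes as clip_mid. Fully squeezed, the mouth gapes about 23 mm here and 25 mm between the tips (then 39 mm ahead of the coil's centre)
- clip_left (a joint): turn of the clip's left (+y) lever, rad: 0 shut, 0.3 fully open at the stop; both levers always turn by the same amount
- clip_right (a joint): turn of the clip's right lever, rad: the same as the left
- clip: the spring clip again, its axes as at clip_mid, with the origin 12 mm lower, at the coil's lower end (on the bench)
- card_edge (a point): half-way up the free upright edge of the white record card, 45 mm above the bench. The card is a stiff upright sheet 3 mm thick (along x), 90 mm wide (along y), its lower edge 10 mm and its upper edge 75 mm above the bench. z is up; the card runs from this edge towards this point's +y, and the clip must come from its -y side, moving along +y
- card: the fixed card with its dark steel foot (50 mm along x, 55 mm along y, 15 mm high); origin on the bench under the card, 60 mm along +y from the free edge; the foot begins 40 mm in from the free edge
- bottle: bystander, leave alone: small amber bottle, 36 mm diameter, 75 mm high; origin at the centre of its underside
- loupe: bystander, leave alone: black loupe, 40 mm diameter, 38 mm high; origin at the centre of its underside
- slidebox: bystander, leave alone: black slide box 80 x 50 x 30 mm; origin at the centre of its underside
- ring: the loose ring again; origin at the centre of its underside
- pin: the loose pin again; origin at the centre of its underside
There are look-alikes about, which are no part of the job. Leave any blue look-alike of the pin alone.

How it is judged (in metres and radians):
On the way, in this order (a step that is already met when the one before it is completed fails the run):
1. ring and pin each lie in the bin of their own kind, let go (x of ring_mid in the frame of bin_ring between -0.046 and 0.046 m and y of ring_mid in the frame of bin_ring between -0.056 and 0.056 m and z of ring_mid in the frame of bin_ring between 0.004 and 0.034 m and x of pin_mid in the frame of bin_pin between -0.046 and 0.046 m and y of pin_mid in the frame of bin_pin between -0.056 and 0.056 m and z of pin_mid in the frame of bin_pin between 0.004 and 0.034 m and contact force between the fingers and ring below 0.1 N and contact force between the fingers and pin below 0.1 N and linear speed of each of ring, pin below 0.02 m/s), for 0.2 s.
2. the clip is in the air, squeezed open (value of joint each of clip_left, clip_right above 0.2 rad and height (world z) of clip_mid above 0.022 m and contact force between the fingers and clip above 3 N), for 0.2 s.
At the end, for the whole second after the job is handed in: Parts at rest in their bins; clip held still, coil centre over 22 mm up, levers open over 0.2 rad; card edge 10-34 mm ahead of the coil, within 9 mm sideways and 22 mm in height; within 0.3 rad of level and of the card; touching neither card nor foot (under 0.3 N) (all of step 1 and all of step 2 and x of card_edge in the frame of clip_mid between 0.01 and 0.034 m and y of card_edge in the frame of clip_mid between -0.009 and 0.009 m and z of card_edge in the frame of clip_mid between -0.022 and 0.022 m and angle between the x axis of clip_mid and the y axis of card_edge, either way round below 0.3 rad and angle between clip_mid's own z axis and vertical below 0.3 rad and contact force between clip and card below 0.3 N and linear speed of clip below 0.02 m/s); the arm keeps its last pose, push and grip.
It fails at once if the card is knocked (more than 8 N) (contact force between anything else and card above 8 N).
It fails at once if the bottle is disturbed (moved over 20 mm) (distance of bottle from where it was at the start of the episode above 0.02 m).
It fails at once if the loupe is disturbed (moved over 20 mm) (distance of loupe from where it was at the start of the episode above 0.02 m).
It fails at once if the slidebox is disturbed (moved over 20 mm) (distance of slidebox from where it was at the start of the episode above 0.02 m).
It also fails if it takes over 58 s, if anything falls off the work surface, if the arm or the gripper's body presses on something with over 40 N, if the wrist force passes 120 N, or if a joint passes its speed limit or range.

## Working session

There is one attempt and no reset: what is moved stays moved. The work goes in short steps, Python scripts to look and compute and a shell command to move; the robot and the scene stay as the last step left them, time stands still between calls to the robot, and variables do not carry over. Pictures are saved under pics/ and viewed, and the job is handed in when it is done.

```bash
ls -la; mkdir -p pics; python3 - <<'E'
from cell import ctrl, imaging
import cv2
print(ctrl.read_state())
for n in ("scene","top","wrist"):
    d=imaging.get_image(n)
    cv2.imwrite(f"pics/{n}0.png",d["img"][:,:,::-1])
    print(n,d["fx"],d["fy"],d["cx"],d["cy"],d["R"],d["t"])
E
```

```text
total 12
drwxr-xr-x  3 agent agent 4096 Dec  7 14:20 .
drwxr-xr-x 23 root  root  4096 Dec  7 14:20 ..
drwxr-xr-x  2 agent agent 4096 Dec  7 14:20 pics
{'clock': 0.0, 'qpos': array([ 1.19919895,  0.62934415,  0.03843483,  1.51839471, -0.02701984,
        0.99628775, -0.02004911]), 'qd': array([ 0.00104006,  0.00021899, -0.0008573 , -0.0007141 ,  0.00105847,
        0.00110732,  0.00019265]), 'tau': array([ 1.67958606e-03, -5.63402832e+01,  1.22570794e+00, -1.93450159e+01,
        1.07567574e-02,  1.03239011e-02, -6.04616091e-06]), 'eef_pos': array([ 195.52975415, -619.22610862,  230.38169237]), 'tool_rot': array([-1.57271271e+00, -5.01574262e-06, -2.83585001e+00]), 'force': array([ 0.08456734,  0.00307627, -0.53680709]), 'torque': array([ 0.02807134, -0.00505713, -0.03600739]), 'width': 85.17893599613748}
scene 428.1801196762897 428.1801196762897 257.66522253705386 190.73488431652075 [[ 0.4597447   0.88796636  0.01227007]
 [ 0.74319507 -0.3771528  -0.55264532]
 [-0.48610276  0.26319481 -0.83332622]] [-263.29412731 -397.60621816 1264.58760127]
top 419.1149325451304 419.1149325451304 254.33382860772153 186.5324138359052 [[-0.0333057  -0.99942984 -0.00554322]
 [-0.97755314  0.03373015 -0.20797146]
 [ 0.20803986 -0.00150784 -0.97811919]] [  8.00964934 586.14845718 904.0839977 ]
wrist 297.3186396354542 297.3186396354542 257.9055192280401 197.00019611261783 [[ 0.30151412 -0.95346093 -0.00122131]
 [-0.90155878 -0.28551743  0.32507163]
 [-0.3102918  -0.09691261 -0.94568861]] [-648.37445541  -42.39508071  381.05325857]
```

View pics/scene0.png

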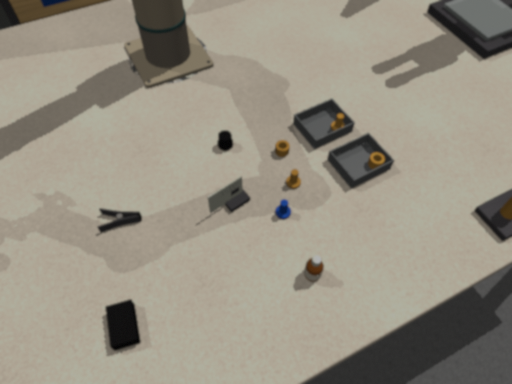

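View pics/top0.png

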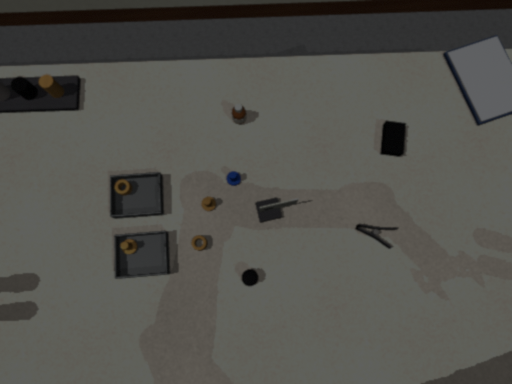

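View pics/wrist0.png

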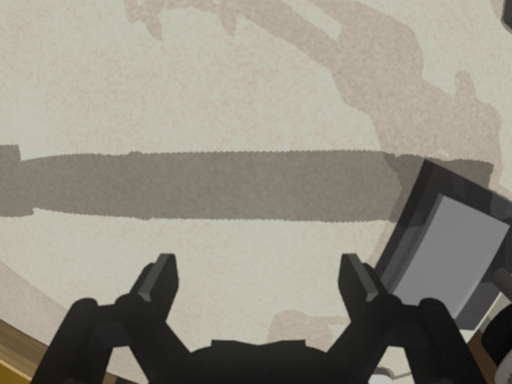

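The scene picture shows the ring at (282,148), the pin at (294,179), the blue look-alike at (284,209), the clip at (120,219) and the card at (226,195). The upper bin holds a pin at (338,121) and the lower one a ring at (376,159). I'll zoom in for measuring.

```bash
cat > h.py <<'E'
import numpy as np, cv2
from cell import ctrl, imaging
from scipy.spatial.transform import Rotation as Ro
def cam(n):
    d=imaging.get_image(n); d["n"]=n; d["R"]=np.array(d["R"]); d["t"]=np.array(d["t"]); return d
def ray(d,u,v):
    x=(u-d["cx"])/d["fx"]; y=(v-d["cy"])/d["fy"]
    if d["n"]=="wrist":
        th=np.hypot(x,y); s=np.sin(th)/th if th>1e-9 else 1.
        c=np.array([x*s,y*s,np.cos(th)])
    else: c=np.array([x,y,1.])
    o=-d["R"].T@d["t"]; r=d["R"].T@c
    return o,r/np.linalg.norm(r)
def onz(d,u,v,z):
    o,r=ray(d,u,v); return o+r*(z-o[2])/r[2]
def proj(d,X):
    c=d["R"]@np.asarray(X,float)+d["t"]
    if d["n"]=="wrist":
        h=np.hypot(c[0],c[1]); th=np.arctan2(h,c[2]); k=th/h if h>1e-9 else 0
        return np.array([d["cx"]+d["fx"]*c[0]*k,d["cy"]+d["fy"]*c[1]*k])
    return np.array([d["cx"]+d["fx"]*c[0]/c[2],d["cy"]+d["fy"]*c[1]/c[2]])
def tri(*obs):
    A=np.zeros((3,3));b=np.zeros(3)
    for d,u,v in obs:
        o,r=ray(d,u,v);P=np.eye(3)-np.outer(r,r);A+=P;b+=P@o
    return np.linalg.solve(A,b)
def crop(d,x0,y0,x1,y1,k,name):
    im=cv2.resize(d["img"][y0:y1,x0:x1,::-1],None,fx=k,fy=k,interpolation=cv2.INTER_CUBIC)
    im=cv2.convertScaleAbs(im,alpha=1.3,beta=10)
    for x in range((x0//10+1)*10,x1,10):
        cv2.line(im,((x-x0)*k,0),((x-x0)*k,4 if x%50 else 12),(0,0,255),1)
        if x%20==0: cv2.putText(im,str(x),((x-x0)*k-8,22),0,.35,(0,0,255),1)
    for y in range((y0//10+1)*10,y1,10):
        cv2.line(im,(0,(y-y0)*k),(6,(y-y0)*k),(0,0,255),1)
        if y%20==0: cv2.putText(im,str(y),(8,(y-y0)*k+4),0,.35,(0,0,255),1)
    cv2.imwrite("pics/"+name,im)
E
python3 - <<'E'
from h import *
s=cam("scene");t=cam("top")
crop(s,85,90,215+0,245,5,"s1a.png")
crop(s,190,90,400,235,3,"s1b.png")
crop(s,195,170,255,230,10,"s1c.png")
crop(t,100,165,250,285,5,"t1a.png")
crop(t,245,185,405,255,5,"t1b.png")
E
```

```text
(no output)
```

View pics/s1a.png

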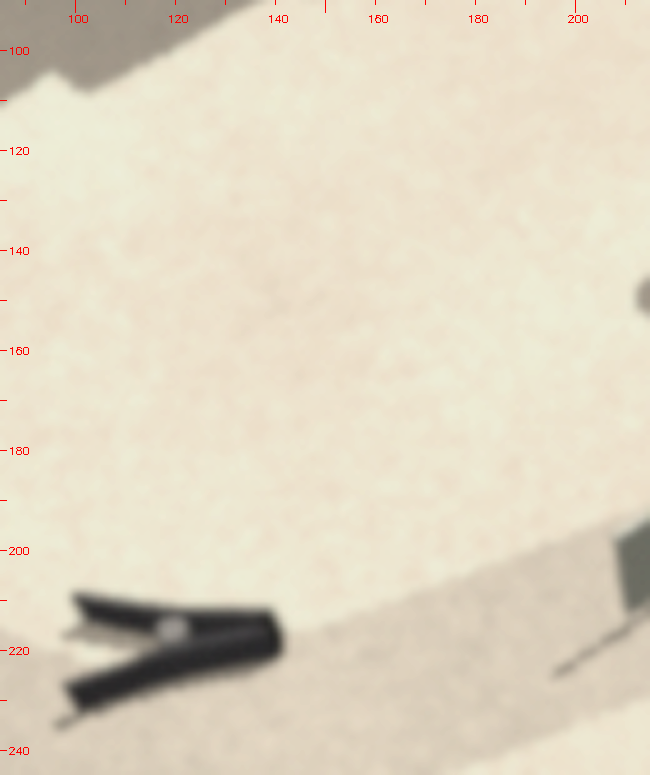

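View pics/s1b.png

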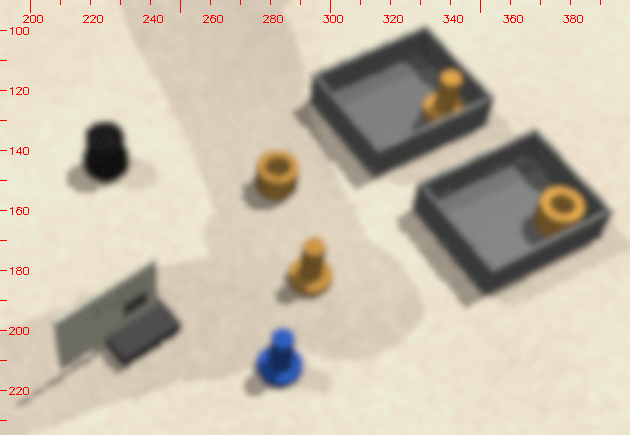

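View pics/s1c.png

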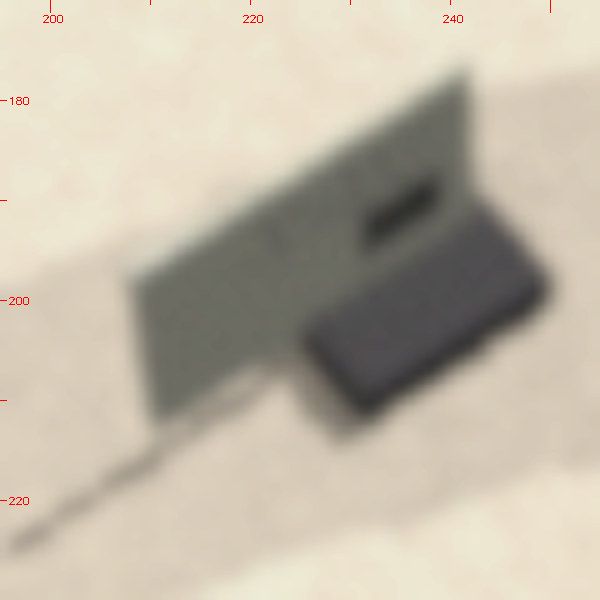

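View pics/t1a.png

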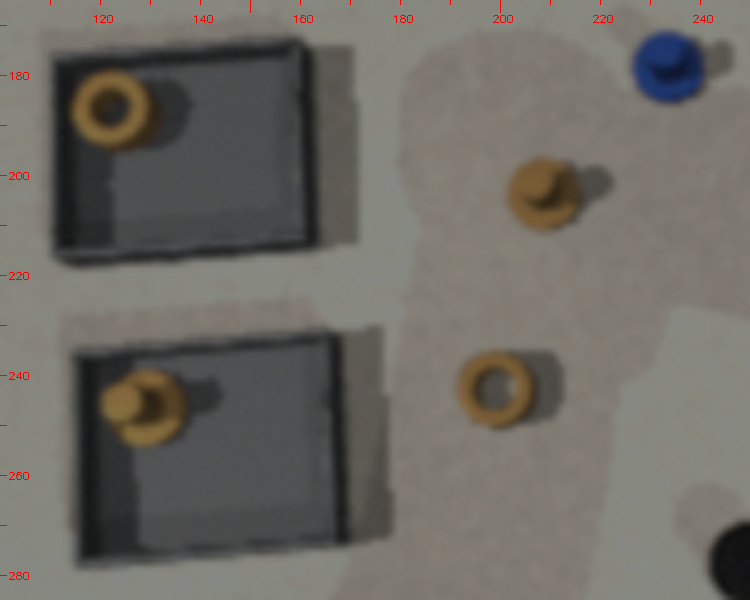

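View pics/t1b.png

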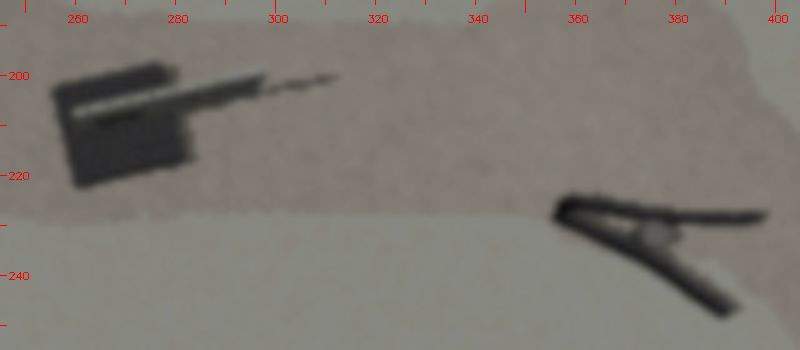

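```bash
python3 - <<'E'
from h import *
np.set_printoptions(precision=1,suppress=True)
s=cam("scene");t=cam("top")
def both(n,su,sv,tu,tv,z):
    print(n,"tri",tri((s,su,sv),(t,tu,tv)),"s",onz(s,su,sv,z),"t",onz(t,tu,tv,z))
both("ringtop",282.3,145.3,199.4,242.6,26)
both("pintop",294.7,171,208.2,202,44)
both("coil",119.4,215.6,376.2,232,24)
both("cliptip",140,213.5,357.5,226.5,24)
both("cardtopfree",208,198,297.3,199.8,75)
both("cardtopfar",241.2,177,260,207.3,75)
# bins: top-image outer rim corners
for n,cs in (("binA(ring)",[(111,176.5),(160.5,173.5),(163,214),(111.5,217.5)]),("binB(pin)",[(115.5,235.5),(167,232),(169.5,273),(116.5,278)])):
    P=np.array([onz(t,u,v,35) for u,v in cs]);print(n,P,P.mean(0))
for n,cs in (("binApinS",[(294,116),(331,99.5),(354,122),(316,148)]),("ringS",[(328.5,152.5),(367.5,134),(393,161),(352.5,187)])):
    P=np.array([onz(s,u,v,35) for u,v in cs]);print(n,P,P.mean(0))
print("handle ends t",onz(t,398,228,24),onz(t,391,247.4,24))
# colour masks
for d in (s,t):
    im=d["img"].astype(int)
    m=((im[...,0]-im[...,2])>60).astype(np.uint8)
    n,l,st,c=cv2.connectedComponentsWithStats(m)
    for i in range(1,n):
        if st[i,4]>15: print(d["n"],st[i],c[i])
E
```

```text
ringtop tri [465.4 121.7  24.6] s [466.8 122.4  26. ] t [464.8 120.3  26. ]
pintop tri [557.9  99.5  44.1] s [558.7 102.4  44. ] t [556.7  96.8  44. ]
coil tri [ 476.1 -292.6   21.9] s [ 478.  -291.5   24. ] t [ 475.6 -293.1   24. ]
cliptip tri [ 490.6 -250.6   20.5] s [ 493.2 -249.8   24. ] t [ 490.  -250.5   24. ]
cardtopfree tri [ 550.7 -108.6   67.2] s [ 555.5 -110.1   75. ] t [ 549.3 -107.7   75. ]
cardtopfar tri [535.8 -22.8  71.1] s [538.4 -23.7  75. ] t [535.1 -23.   75. ]
binA(ring) [[628.  329.1  35. ]
 [631.3 211.   35. ]
 [533.5 203.8  35. ]
 [529.3 324.2  35. ]] [580.5 267.   35. ]
binB(pin) [[487.  313.3  35. ]
 [491.  194.1  35. ]
 [397.6 187.4  35. ]
 [390.5 307.6  35. ]] [441.5 250.6  35. ]
binApinS [[402.3 191.9  35. ]
 [395.1 308.4  35. ]
 [488.4 317.2  35. ]
 [517.1 186.8  35. ]] [450.7 251.1  35. ]
ringS [[542.4 206.3  35. ]
 [536.7 324.4  35. ]
 [633.3 329.1  35. ]
 [651.6 201.   35. ]] [591.  265.2  35. ]
handle ends t [ 483.2 -344.9   24. ] [ 438.9 -324.    24. ]
scene [337 113   7   7  38] [339.9 115.9]
scene [331 121   6   8  30] [333.5 124.9]
scene [276 140  13  12 112] [282.1 145.8]
scene [370 152  15  13 137] [376.9 158.1]
scene [291 169   7   7  37] [294.4 172.2]
scene [286 177   5   6  21] [288.2 179.4]
scene [291 178  10  10  56] [296.  183.1]
scene [308 263  14   9  59] [314.7 268. ]
```

```bash
cat >> h.py <<'E'
def rtgt(yaw_deg): return Ro.from_euler("xyz",[-90,0,yaw_deg],degrees=True)
def plan(pos,yaw_deg):
    st=ctrl.read_state(); R0=Ro.from_euler("xyz",st["tool_rot"])
    sh=R0.inv().apply(np.asarray(pos,float)-st["eef_pos"])/10
    rv=(R0.inv()*rtgt(yaw_deg)).as_rotvec(degrees=True)
    print("pos",st["eef_pos"].round(1),"rot",np.degrees(st["tool_rot"]).round(1),"w",round(st["width"],1),"F",np.round(st["force"],1),"q",np.round(st["qpos"],2),"t",round(st["clock"],2))
    print("shift cm",sh.round(2),"turn deg",rv.round(2), "rows",np.ceil(max(np.linalg.norm(sh)*10/50,np.linalg.norm(rv)/8.59)))
E
python3 - <<'E'
from h import *
plan((480,-250,240),-177)
w=cam("wrist");print(-w["R"].T@w["t"], w["R"][2])
E
```

```text
pos [ 195.7 -619.7  231.1] rot [ -90.     0.  -162.5] w 85.4 F [-0.4  0.8 -0.2] q [ 1.2   0.63  0.04  1.52 -0.03  1.   -0.02] t 0.35
shift cm [-38.24  -0.88 -26.7 ] turn deg [ 0.02 14.52  0.  ] rows 10.0
[ 275.5773982  -593.62118189  373.95957771] [-0.30989529 -0.09805065 -0.94570132]
```

```bash
python3 -m inch '[1,-38,-0.9,-26.5,0,14.5,0, 1,-38,-0.9,-26.5,0,14.5,0, 1,-38,-0.9,-26.5,0,14.5,0, 1,-38,-0.9,-26.5,0,14.5,0, 1,-38,-0.9,-26.5,0,14.5,0, 1,-38,-0.9,-26.5,0,14.5,0, 1,-38,-0.9,-26.5,0,14.5,0, 1,-38,-0.9,-26.5,0,14.5,0, 1,-38,-0.9,-26.5,0,14.5,0, 1,-38,-0.9,-26.5,0,14.5,0]'; python3 - <<'E'
from h import *
plan((470,70,220),-177)
E
```

```text
clock: 1.4
eef_pos: [482.6, -246.4, 240.6]
tool_rot: [-1.574, 0.003, -3.08]
force: [0.1, 0.1, -0.5]
width: 85.7
pos [ 482.6 -246.4  240.6] rot [ -90.2    0.2 -176.5] w 85.7 F [ 0.1  0.1 -0.5] q [ 0.37  0.46  0.08  1.81 -0.05  0.87 -1.03] t 1.4
shift cm [ -0.69   2.15 -31.65] turn deg [ 0.17  0.55 -0.18] rows 7.0
```

```bash
python3 - <<'E'
from h import *
w=cam("wrist"); cv2.imwrite("pics/w1.png",w["img"][:,:,::-1]); np.savez("w1.npz",**w)
E
python3 -m inch '[0.65,-0.7,2,-31.6,0,0,0, 0.65,-0.7,2,-31.6,0,0,0, 0.65,-0.7,2,-31.6,0,0,0, 0.65,-0.7,2,-31.6,0,0,0, 0.65,-0.7,2,-31.6,0,0,0, 0.65,-0.7,2,-31.6,0,0,0, 0.65,-0.7,2,-31.6,0,0,0, 0.65,-0.7,2,-31.6,0,0,0]'; python3 - <<'E'
from h import *
w=cam("wrist"); cv2.imwrite("pics/w2.png",w["img"][:,:,::-1]); np.savez("w2.npz",**w)
plan((466,121,220),-177)
E
```

```text
clock: 2.25
eef_pos: [468.4, 65.0, 220.3]
tool_rot: [-1.571, -0.0, -3.085]
force: [-0.4, 0.1, -0.2]
width: 55.5
pos [468.6  62.7 220.3] rot [ -90.    -0.  -176.9] w 55.1 F [-0.3 -0.4  0.2] q [-0.23  0.39  0.05  2.01 -0.03  0.74 -1.68] t 2.3
shift cm [-0.05  0.03 -5.83] turn deg [-0.04  0.08  0.  ] rows 2.0
```

View pics/w1.png

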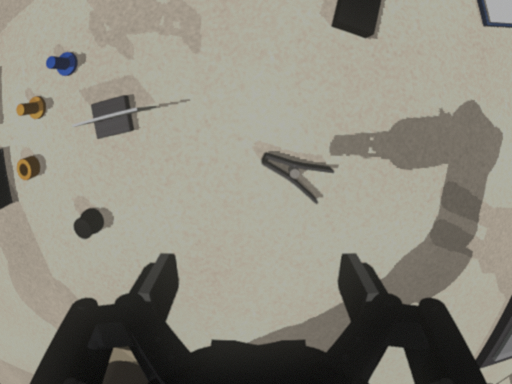

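View pics/w2.png

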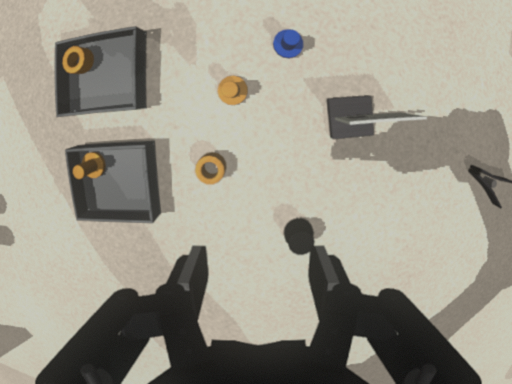

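```bash
python3 - <<'E'
from h import *
w=dict(np.load("w2.npz"));w["n"]="wrist"
crop(w,50,20,270,225,3,"w2c.png")
w1=dict(np.load("w1.npz"));w1["n"]="wrist"
crop(w1,70,80,350,210,2,"w1c.png")
crop(w1,255,145,345,210,8,"w1d.png")
crop(w1,80,90,195,145,6,"w1e.png")
E
```

```text
(no output)
```

View pics/w2c.png

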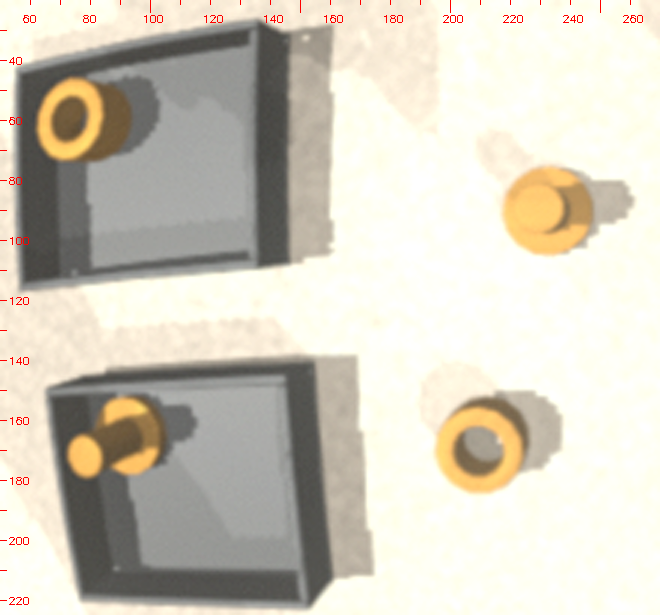

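View pics/w1d.png

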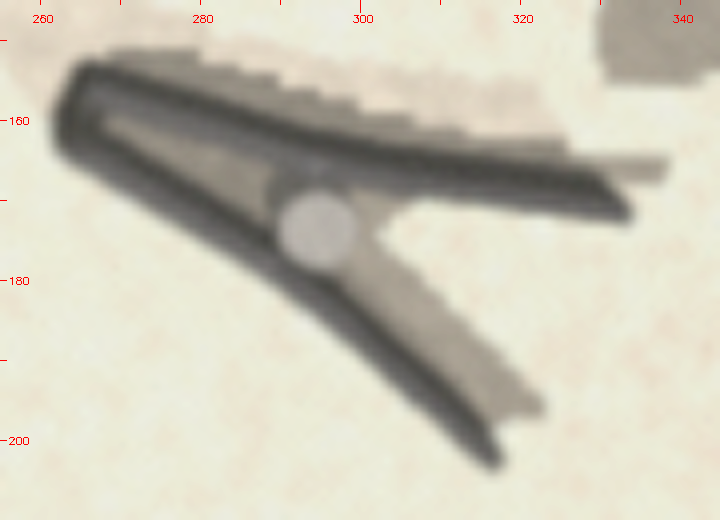

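View pics/w1e.png

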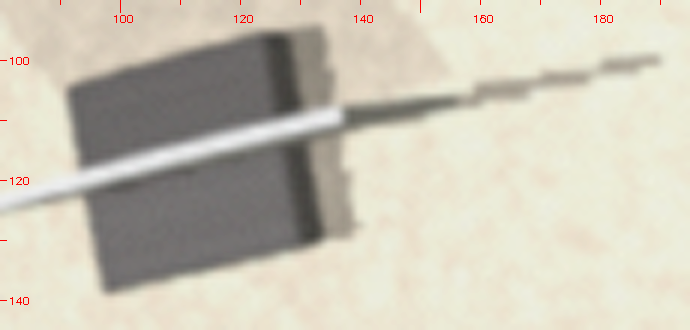

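```bash
python3 - <<'E'
from h import *
np.set_printoptions(precision=1,suppress=True)
w=dict(np.load("w2.npz"));w["n"]="wrist"
c=lambda a,b:(50+a/3,20+b/3)
print("ring",onz(w,*c(480,449),26)); print("pin top",onz(w,*c(540,208),44),"flange",onz(w,*c(548,210),8))
for n,cs in (("ringbin",[(17,70),(257,20),(259,266),(20,290)]),("pinbin",[(48,388),(287,375),(308,607),(82,600)])):
    P=np.array([onz(w,*c(*k),35) for k in cs]);print(n,P,P.mean(0),[np.linalg.norm(P[i]-P[i-1]).round(1) for i in range(4)])
print("sample ring",onz(w,*c(70,119),30),"sample pin",onz(w,*c(86,457),48))
w=dict(np.load("w1.npz"));w["n"]="wrist"
print("ring",onz(w,28,167,26))
C=onz(w,294.6,173.75,24);a=onz(w,334,171.5,24);b=onz(w,317.5,203.2,24)
print("coil",C,"handles",a,b,(a+b)/2,"dir",np.degrees(np.arctan2(*(C-(a+b)/2)[[1,0]])),np.linalg.norm(a-b),np.linalg.norm(C-(a+b)/2))
tip=onz(w,264,157,24);print("tip",tip,np.degrees(np.arctan2(*(tip-C)[[1,0]])),np.linalg.norm(tip-C))
f=onz(w,137.2,109.2,75);r=onz(w,77,125.3,75);print("card",f,r,np.linalg.norm(f-r),np.degrees(np.arctan2(*(r-f)[[1,0]])))
E
```

```text
ring [467.1 122.2  26. ]
pin top [560.7 100.6  44. ] flange [560.9 100.8   8. ]
ringbin [[630.2 331.7  35. ]
 [636.2 214.9  35. ]
 [538.7 209.9  35. ]
 [533.5 328.3  35. ]] [584.7 271.2  35. ] [np.float64(96.7), np.float64(117.0), np.float64(97.6), np.float64(118.6)]
pinbin [[490.3 315.5  35. ]
 [496.  198.4  35. ]
 [398.2 194.7  35. ]
 [391.7 311.2  35. ]] [444. 255.  35.] [np.float64(98.7), np.float64(117.2), np.float64(97.8), np.float64(116.7)]
sample ring [605.3 304.1  30. ] sample pin [463.6 288.7  48. ]
ring [470.7 110.8  26. ]
coil [ 477.2 -291.4   24. ] handles [ 483.9 -341.8   24. ] [ 440.  -325.5   24. ] [ 461.9 -333.7   24. ] dir 70.1184213113628 46.81228695729725 44.947188010438666
tip [ 495.9 -251.7   24. ] 64.81173655317502 43.90348466754303
card [ 552.8 -109.9   75. ] [536.3 -28.8  75. ] 82.77367133784509 101.4862934847381
```

```bash
python3 - <<'E'
from h import *
plan((467,122,100),-177)
plan((467,122,5),-177)
E
```

```text
pos [468.6  62.7 220.3] rot [ -90.    -0.  -176.9] w 55.1 F [-0.3 -0.4  0.2] q [-0.23  0.39  0.05  2.01 -0.03  0.74 -1.68] t 2.3
shift cm [-0.16 12.03 -5.94] turn deg [-0.04  0.08  0.  ] rows 3.0
pos [468.6  62.7 220.3] rot [ -90.    -0.  -176.9] w 55.1 F [-0.3 -0.4  0.2] q [-0.23  0.39  0.05  2.01 -0.03  0.74 -1.68] t 2.3
shift cm [-0.16 21.53 -5.95] turn deg [-0.04  0.08  0.  ] rows 5.0
```

```bash
python3 -m inch '[0.65,-0.15,10,-5.95,0,0,0, 0.65,-0.15,12,-5.95,0,0,0, 0.65,-0.15,12,-5.95,0,0,0, 0.65,-0.15,15.5,-5.95,0,0,0, 0.65,-0.15,18.5,-5.95,0,0,0, 0.65,-0.15,20.5,-5.95,0,0,0, 0.65,-0.15,21.4,-5.95,0,0,0, 0.65,-0.15,21.4,-5.95,0,0,0]'; python3 - <<'E'
from h import *
w=cam("wrist"); cv2.imwrite("pics/w3.png",w["img"][:,:,::-1])
plan((467,122,5),-177)
E
```

```text
clock: 3.1
eef_pos: [466.1, 120.1, 5.7]
tool_rot: [-1.567, -0.009, -3.092]
force: [-0.2, -0.3, -0.4]
width: 55.8
pos [466.3 119.3   6.2] rot [ -89.7   -0.4 -177.2] w 55.2 F [-0.5 -1.3  0.3] q [-0.27  0.79 -0.06  2.12  0.2   0.24 -2.03] t 3.15
shift cm [-0.08  0.12 -0.27] turn deg [-0.28 -0.15  0.44] rows 1.0
```

View pics/w3.png

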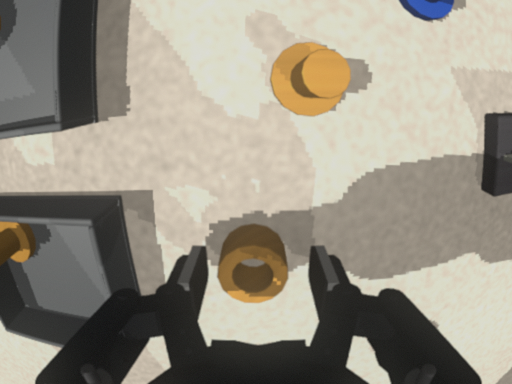

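The ring sits between the fingers at (253,265), roughly centred, so I'll close on it.

```bash
python3 -m inch '[0,0,0,0,0,0,0, 0,0,0,0,0,0,0, 0,0,0,0,0,0,0, 0,0,0,0,0,0,0, 0,0,0,0,0,0,0, 0,0,0,0,0,0,0]'; python3 -m inch '[0,0,-10,0,0,0,0, 0,0,-10,0,0,0,0, 0,0,-10,0,0,0,0]';  python3 - <<'E'
from h import *
w=cam("wrist"); cv2.imwrite("pics/w4.png",w["img"][:,:,::-1])
a=np.radians(3); b=np.array([584.3,270.3])
p=b+np.array([[np.cos(a),-np.sin(a)],[np.sin(a),np.cos(a)]])@[-20,-4]
print(p)
plan((*p,115),-177)
E
```

```text
clock: 3.75
eef_pos: [466.6, 121.2, 7.6]
tool_rot: [-1.568, -0.006, -3.09]
force: [0.8, -3.1, 6.3]
width: 34.0
clock: 4.05
eef_pos: [470.1, 123.7, 111.7]
tool_rot: [-1.573, 0.002, -3.089]
force: [1.6, 0.4, -0.9]
width: 34.3
[564.53675313 265.25876274]
pos [468.6 123.2 109.6] rot [-9.00e+01 -1.00e-01 -1.77e+02] w 34.4 F [-0.2 -0.4 -1.1] q [-0.23  0.59 -0.12  2.08  0.15  0.48 -1.98] t 4.1
shift cm [-10.32  -0.55 -13.69] turn deg [ 0.04 -0.01  0.07] rows 4.0
```

View pics/w4.png

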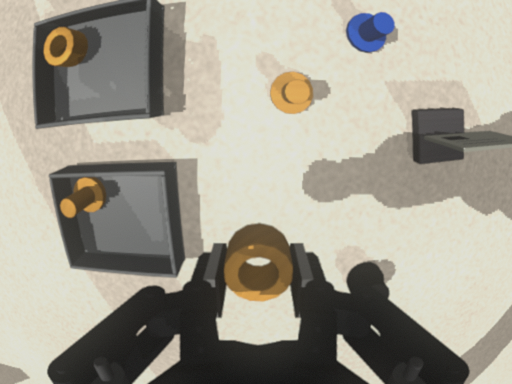

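The ring is held, width 34 mm. Now over the ring bin and down into it.

```bash
python3 -m inch '[0,-10.3,-0.5,-13.7,0,0,0, 0,-10.3,-0.5,-13.7,0,0,0, 0,-10.3,-0.5,-13.7,0,0,0, 0,-10.3,-0.5,-13.7,0,0,0, 0,-10.3,-0.5,-13.7,0,0,0, 0,-10.3,-0.5,-13.7,0,0,0]';  python3 - <<'E'
from h import *
w=cam("wrist"); cv2.imwrite("pics/w5.png",w["img"][:,:,::-1])
plan((564.5,265.3,15),-177)
E
```

```text
clock: 4.7
eef_pos: [560.5, 264.0, 108.9]
tool_rot: [-1.568, -0.011, -3.088]
force: [0.4, -0.2, -1.0]
width: 34.3
pos [560.5 263.  109.1] rot [ -89.8   -0.6 -177. ] w 34.0 F [-0.5 -0.4 -1.7] q [-0.41  0.74 -0.12  1.7   0.12  0.72 -2.1 ] t 4.75
shift cm [-0.52  9.41 -0.24] turn deg [-0.22  0.    0.64] rows 2.0
```

View pics/w5.png

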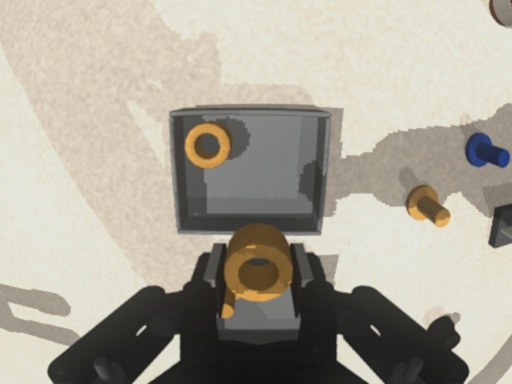

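```bash
python3 - <<'E'
from h import *
w=cam("wrist")
print(proj(w,(560.5,263,128)), proj(w,(564.5,265.3,4)))
a=np.radians(3); b=np.array([584.3,270.3])
for l in [(50,60),(50,-60),(-50,-60),(-50,60)]:
    p=b+np.array([[np.cos(a),-np.sin(a)],[np.sin(a),np.cos(a)]])@l
    print(l,proj(w,(*p,35)).round(0))
print(proj(w,(605.3,304.1,30)))
E
```

```text
[259.76418377 275.63356834] [255.97419681 189.77976696]
(50, 60) [169. 113.]
(50, -60) [332. 113.]
(-50, -60) [324. 236.]
(-50, 60) [179. 236.]
[207.54321046 147.04430193]
```

```bash
python3 -m inch '[0,-0.5,4,-0.2,0,0,0.5, 0,-0.5,7.5,-0.2,0,0,0.5, 0,-0.5,9.3,-0.2,0,0,0.5, 0,-0.5,9.4,-0.2,0,0,0.5, 0,-0.5,9.4,-0.2,0,0,0.5, 0.57,-0.5,9.4,-0.2,0,0,0.5, 0.57,-0.5,9.4,-0.2,0,0,0.5, 0.57,-0.5,9.4,-0.2,0,0,0.5, 0.57,-0.5,9.4,-0.2,0,0,0.5]';  python3 - <<'E'
from h import *
w=cam("wrist"); cv2.imwrite("pics/w6.png",w["img"][:,:,::-1])
plan((560,220,130),-177)
E
```

```text
clock: 5.7
eef_pos: [566.5, 266.9, 17.1]
tool_rot: [-1.57, 0.002, -3.089]
force: [0.4, 0.3, -0.1]
width: 48.8
pos [566.4 266.9  16.9] rot [-8.99e+01  1.00e-01 -1.77e+02] w 48.7 F [0.3 0.1 0. ] q [-0.43  0.88 -0.09  1.73  0.14  0.55 -2.13] t 5.75
shift cm [  0.87 -11.3    4.67] turn deg [-0.08  0.03 -0.09] rows 3.0
```

View pics/w6.png

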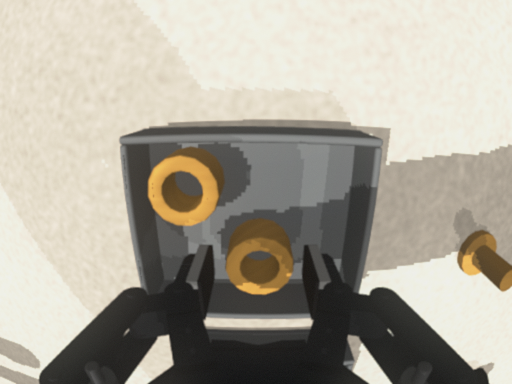

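The ring stands in the ring bin at (260,258), with clear gaps to both fingers. Now up and over to the pin.

```bash
python3 -m inch '[0.57,0,-5,0,0,0,0, 0.57,0,-10,0,0,0,0, 0.57,0,-11,0,0,0,0]'; python3 - <<'E'
from h import *
plan((560.5,100.7,130),-177)
E
```

```text
clock: 6.05
eef_pos: [569.3, 268.8, 132.0]
tool_rot: [-1.573, 0.01, -3.089]
force: [1.0, -0.3, 0.1]
width: 48.4
pos [569.3 268.8 132. ] rot [ -90.1    0.6 -177. ] w 48.4 F [ 1.  -0.3  0.1] q [-0.41  0.71 -0.12  1.68  0.12  0.75 -2.11] t 6.05
shift cm [ 1.77  0.14 16.74] turn deg [ 0.14  0.02 -0.56] rows 4.0
```

```bash
python3 -m inch '[0.57,1.6,0.6,16.7,0,0,0, 0.57,1.6,0.6,16.7,0,0,0, 0.57,1.6,0.6,16.7,0,0,0, 0.57,1.6,0.6,16.7,0,0,0, 0.57,1.6,0.6,16.7,0,0,0, 0.57,1.6,0.6,16.7,0,0,0]'; python3 - <<'E'
from h import *
w=cam("wrist"); cv2.imwrite("pics/w7.png",w["img"][:,:,::-1])
print(proj(w,(560.5,100.7,44)),proj(w,(560.5,100.7,8)))
plan((560.5,100.7,15),-177)
E
```

```text
clock: 6.65
eef_pos: [559.0, 99.9, 120.7]
tool_rot: [-1.57, 0.001, -3.089]
force: [0.3, 0.2, -0.6]
width: 48.6
[257.92599157 205.24361506] [257.87342163 191.28271387]
pos [558.9 101.1 120.7] rot [-9.000e+01  1.000e-01 -1.769e+02] w 48.9 F [0.7 0.3 0.1] q [-0.14  0.66 -0.14  1.85  0.14  0.64 -1.88] t 6.7
shift cm [-0.14 10.57  0.05] turn deg [-0.02  0.12 -0.07] rows 3.0
```

View pics/w7.png

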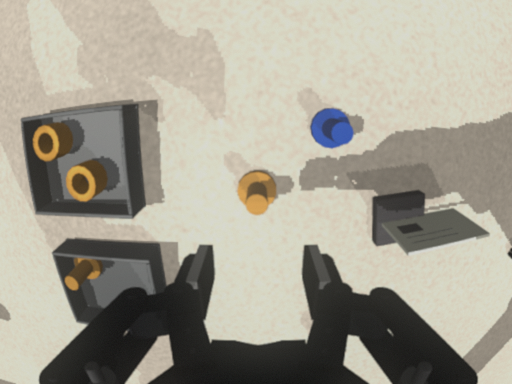

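The pin top appears at (257,204) against a predicted (258,205), so the estimate holds. The ring is in its bin. Now I descend onto the pin.

```bash
python3 -m inch '[0.57,-0.15,4,0,0,0,0, 0.57,-0.15,7.5,0,0,0,0, 0.57,-0.15,10,0,0,0,0, 0.57,-0.15,10.6,0,0,0,0, 0.57,-0.15,10.6,0,0,0,0, 0,-0.15,10.6,0,0,0,0, 0,-0.15,10.6,0,0,0,0, 0,-0.15,10.6,0,0,0,0, 0,-0.15,10.6,0,0,0,0, 0,-0.15,10.6,0,0,0,0, 0,-0.15,10.6,0,0,0,0]'; python3 -m inch '[0,0,-5,0,0,0,0, 0,0,-9.5,0,0,0,0, 0,0,-9.5,0,0,0,0]'; python3 - <<'E'
from h import *
w=cam("wrist"); cv2.imwrite("pics/w8.png",w["img"][:,:,::-1])
a=np.radians(3); b=np.array([443.5,254])
p=b+np.array([[np.cos(a),-np.sin(a)],[np.sin(a),np.cos(a)]])@[-16,-16]
print(p)
plan((*p,115),-177)
E
```

```text
clock: 7.8
eef_pos: [561.6, 99.8, 16.3]
tool_rot: [-1.57, 0.004, -3.089]
force: [-0.1, 0.4, 6.9]
width: 15.2
clock: 8.1
eef_pos: [564.7, 100.2, 115.5]
tool_rot: [-1.571, 0.012, -3.089]
force: [1.6, 0.2, -1.9]
width: 15.3
[428.35930274 237.18455214]
pos [562.9  99.7 113.1] rot [ -90.     0.5 -177. ] w 15.8 F [ 0.4 -0.3 -2.2] q [-0.14  0.67 -0.14  1.85  0.15  0.62 -1.89] t 8.15
shift cm [ 12.71  -0.3  -14.43] turn deg [-0.04  0.   -0.46] rows 4.0
```

View pics/w8.png

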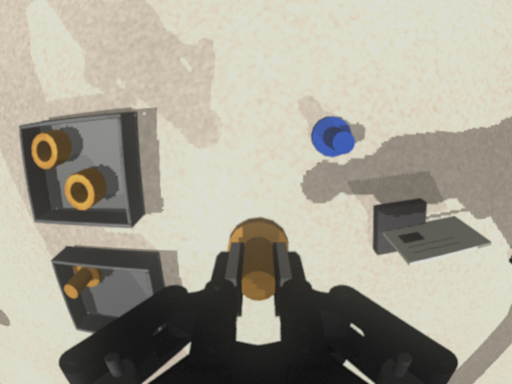

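```bash
python3 -m inch '[0,12.7,-0.3,-14.4,0,0,0, 0,12.7,-0.3,-14.4,0,0,0, 0,12.7,-0.3,-14.4,0,0,0, 0,12.7,-0.3,-14.4,0,0,0, 0,12.7,-0.3,-14.4,0,0,0, 0,12.7,-0.3,-14.4,0,0,0]'; python3 - <<'E'
from h import *
w=cam("wrist"); cv2.imwrite("pics/w9.png",w["img"][:,:,::-1])
plan((428.4,237.2,22),-177)
a=np.radians(3); b=np.array([443.5,254])
for l in [(50,60),(50,-60),(-50,-60),(-50,60)]:
    p=b+np.array([[np.cos(a),-np.sin(a)],[np.sin(a),np.cos(a)]])@l
    print(l,proj(w,(*p,35)).round(0))
E
```

```text
clock: 8.75
eef_pos: [424.7, 237.0, 111.8]
tool_rot: [-1.568, -0.0, -3.086]
force: [0.8, 0.1, -1.3]
width: 15.5
pos [425.8 235.9 111.8] rot [ -89.8    0.  -177. ] w 15.5 F [ 0.7  0.6 -0.5] q [-0.5   0.59 -0.09  2.07  0.12  0.49 -2.2 ] t 8.8
shift cm [-0.26  8.98 -0.14] turn deg [-0.16  0.04 -0.02] rows 2.0
(50, 60) [159. 120.]
(50, -60) [318. 119.]
(-50, -60) [311. 241.]
(-50, 60) [169. 240.]
```

View pics/w9.png

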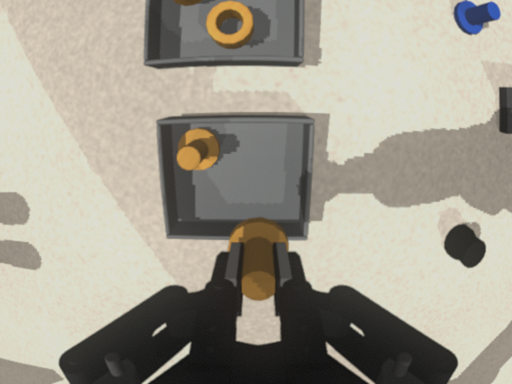

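The predicted rim corners match to about 4 px. Lowering the pin.

```bash
python3 -m inch '[0,-0.2,4,-0.1,0,0,0, 0,-0.2,7.5,-0.1,0,0,0, 0,-0.2,8.9,-0.1,0,0,0, 0,-0.2,9,-0.1,0,0,0, 0,-0.2,9,-0.1,0,0,0, 0.45,-0.2,9,-0.1,0,0,0, 0.45,-0.2,9,-0.1,0,0,0, 0.45,-0.2,9,-0.1,0,0,0, 0.45,-0.2,9,-0.1,0,0,0]'; python3 - <<'E'
from h import *
w=cam("wrist"); cv2.imwrite("pics/w10.png",w["img"][:,:,::-1])
plan((428.4,237.2,22),-177)
E
```

```text
clock: 9.7
eef_pos: [428.2, 237.6, 22.8]
tool_rot: [-1.57, 0.002, -3.089]
force: [-0.1, -1.1, -0.4]
width: 38.5
pos [428.1 237.5  22.7] rot [-8.99e+01  1.00e-01 -1.77e+02] w 38.4 F [ 0.5 -0.6  0.3] q [-0.53  0.76 -0.06  2.11  0.15  0.28 -2.23] t 9.75
shift cm [-0.03  0.07  0.04] turn deg [-0.08  0.03 -0.08] rows 1.0
```

View pics/w10.png

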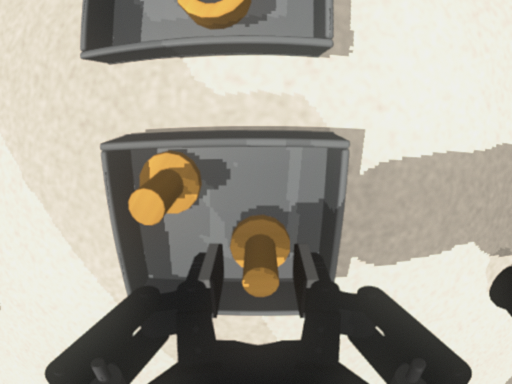

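The pin stands in the pin bin at (261,250). Rising, then going across to the clip.

```bash
python3 -m inch '[0.45,0,-5,0,0,0,0, 0.45,0,-10,0,0,0,0, 0.45,0,-14,0,0,0,0, 0.45,0,-14,0,0,0,0]'; python3 - <<'E'
from h import *
plan((510,-40,170),-140)
E
```

```text
clock: 10.15
eef_pos: [430.8, 239.6, 167.3]
tool_rot: [-1.574, 0.01, -3.089]
force: [0.3, 0.7, -0.8]
width: 38.5
pos [430.8 239.6 167.3] rot [ -90.2    0.6 -177. ] w 38.5 F [ 0.3  0.7 -0.8] q [-0.48  0.5  -0.12  2.02  0.11  0.62 -2.19] t 10.15
shift cm [-6.44 -0.3  28.33] turn deg [-1.000e-02 -3.698e+01 -6.100e-01] rows 6.0
```

```bash
python3 -m inch '[1,-6.4,-0.3,28.3,0,-37,0, 1,-6.4,-0.3,28.3,0,-37,0, 1,-6.4,-0.3,28.3,0,-37,0, 1,-6.4,-0.3,28.3,0,-37,0, 1,-6.4,-0.3,28.3,0,-37,0, 1,-6.4,-0.3,28.3,0,-37,0, 1,-6.4,-0.3,28.3,0,-37,0]'; python3 - <<'E'
from h import *
plan((465,-324,170),-110)
E
```

```text
clock: 10.85
eef_pos: [507.1, -49.1, 165.0]
tool_rot: [-1.567, -0.003, -2.454]
force: [-0.5, 0.4, -0.6]
width: 85.3
pos [507.1 -49.1 165. ] rot [ -89.8   -0.2 -140.6] w 85.3 F [-0.5  0.4 -0.6] q [ 0.27  0.54 -0.33  1.97  0.28  0.68 -1.13] t 10.85
shift cm [20.7  -0.36 18.57] turn deg [ -0.19 -30.6    0.23] rows 6.0
```

```bash
python3 -m inch '[1,20.7,-0.3,18.6,0,-30.5,0, 1,20.7,-0.3,18.6,0,-30.5,0, 1,20.7,-0.3,18.6,0,-30.5,0, 1,20.7,-0.3,18.6,0,-30.5,0, 1,20.7,-0.3,18.6,0,-30.5,0, 1,20.7,-0.3,18.6,0,-30.5,0, 1,20.7,-0.3,18.6,0,-30.5,0, 1,20.7,-0.3,18.6,0,-30.5,0]'; python3 - <<'E'
from h import *
w=cam("wrist"); cv2.imwrite("pics/w11.png",w["img"][:,:,::-1]);np.savez("w11.npz",**w)
t=cam("top"); crop(t,100,150,260,290,5,"t11.png")
plan((465,-324,100),-110)
E
```

```text
clock: 11.65
eef_pos: [467.4, -316.4, 168.6]
tool_rot: [-1.571, -0.0, -1.911]
force: [-0.0, 1.4, -0.1]
width: 85.5
pos [ 468.2 -314.9  169. ] rot [ -90.    -0.  -109.3] w 85.4 F [0.2 0.6 2. ] q [ 0.87  0.63 -0.51  1.82  0.41  0.8  -0.19] t 11.75
shift cm [ 0.97  6.9  -0.  ] turn deg [-0.03  0.69  0.  ] rows 2.0
```

View pics/w11.png

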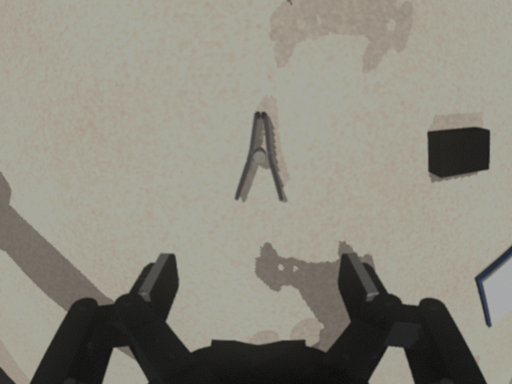

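View pics/t11.png

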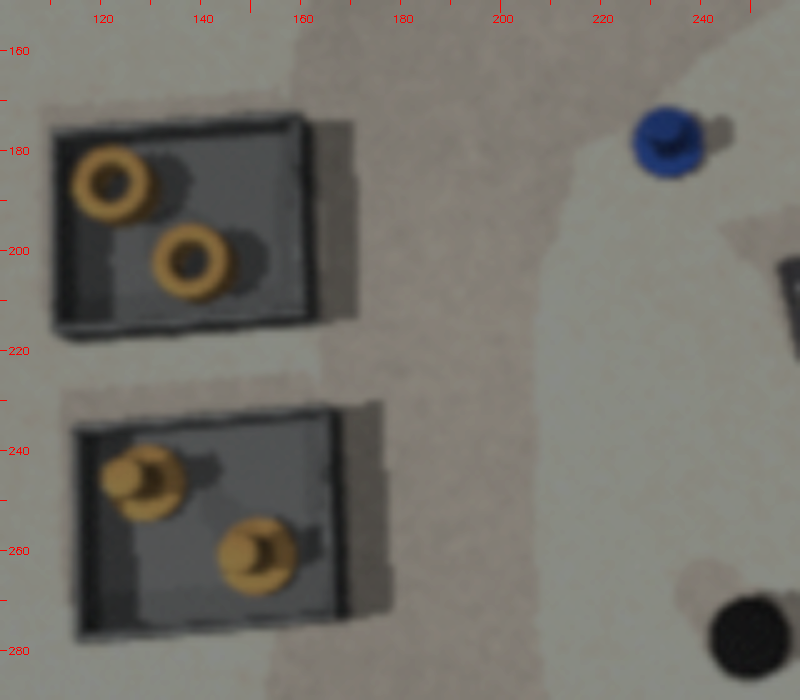

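Both parts stand in their bins: the ring at (138,202) and the pin at (151,262) in the top view. The wrist view shows the clip nearly upright, coil at (261,157), handles down to (237,199) and (285,199).

```bash
python3 - <<'E'
from h import *
w=dict(np.load("w11.npz"));w["n"]="wrist"
crop(w,220,95,305,215,6,"w11c.png")
E
```

```text
(no output)
```

View pics/w11c.png

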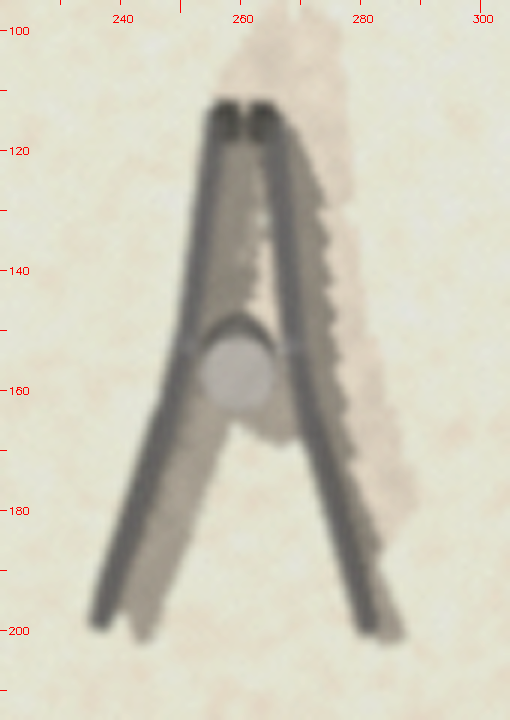

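```bash
python3 - <<'E'
from h import *
np.set_printoptions(precision=1,suppress=True)
w=dict(np.load("w11.npz"));w["n"]="wrist"
C=onz(w,259.7,157.5,24);a=onz(w,236.7,199.9,24);b=onz(w,281.3,200.1,24);tip=onz(w,260.8,112.5,24)
m=(a+b)/2
print(C,a,b,m,tip,np.linalg.norm(a-b),np.linalg.norm(C-m),np.linalg.norm(tip-C))
ang=lambda d:np.degrees(np.arctan2(d[1],d[0]))
print(ang(C-m),ang(tip-m),ang(tip-C),ang(b-a)-90+180)
w1=dict(np.load("w1.npz"));w1["n"]="wrist"
th=np.radians(ang(tip-m)); g=C[:2]-34*np.array([np.cos(th),np.sin(th)]);print(g)
plan((*g,90),np.degrees(th)-180)
plan((*g,5),np.degrees(th)-180)
E
```

```text
[ 477.8 -291.7   24. ] [ 440.8 -325.5   24. ] [ 484. -341.   24.] [ 462.4 -333.3   24. ] [ 493.5 -250.3   24. ] 45.85550576853658 44.3501545478208 44.276110949499895
69.70047110353774 69.46188225872726 69.22289441593395 70.23240069974119
[ 465.9 -323.5]
pos [ 468.2 -314.9  169. ] rot [ -90.    -0.  -109.3] w 85.4 F [0.2 0.6 2. ] q [ 0.9  0.6 -0.5  1.8  0.4  0.8 -0.2] t 11.75
shift cm [0.9 7.9 0.1] turn deg [-0.   1.2  0. ] rows 2.0
pos [ 468.2 -314.9  169. ] rot [ -90.    -0.  -109.3] w 85.4 F [0.2 0.6 2. ] q [ 0.9  0.6 -0.5  1.8  0.4  0.8 -0.2] t 11.75
shift cm [ 0.9 16.4  0.1] turn deg [-0.   1.2  0. ] rows 4.0
```

```bash
python3 -m inch '[1,0.9,4,0.1,0,1.2,0, 1,0.9,8,0.1,0,1.2,0, 1,0.9,11.5,0.1,0,1.2,0, 1,0.9,14,0.1,0,1.2,0, 1,0.9,15.5,0.1,0,1.2,0, 1,0.9,16.4,0.1,0,1.2,0, 1,0.9,16.4,0.1,0,1.2,0, 1,0.9,16.4,0.1,0,1.2,0]'; python3 - <<'E'
from h import *
w=cam("wrist"); cv2.imwrite("pics/w12.png",w["img"][:,:,::-1]);np.savez("w12.npz",**w)
plan((465.9,-323.5,4),-110.4)
print(proj(w,(477.8,-291.7,24)))
E
```

```text
clock: 12.55
eef_pos: [466.7, -326.2, 6.2]
tool_rot: [-1.568, -0.002, -1.931]
force: [-0.3, -0.9, 0.1]
width: 85.2
pos [ 466.8 -326.5    6.5] rot [-8.980e+01 -1.000e-01 -1.107e+02] w 85.4 F [-0.1  1.   1. ] q [ 0.78  0.87 -0.34  1.89  0.58  0.48 -0.33] t 12.6
shift cm [-0.25  0.25 -0.19] turn deg [-0.2  -0.26  0.1 ] rows 1.0
[254.71905761 208.48811336]
```

View pics/w12.png

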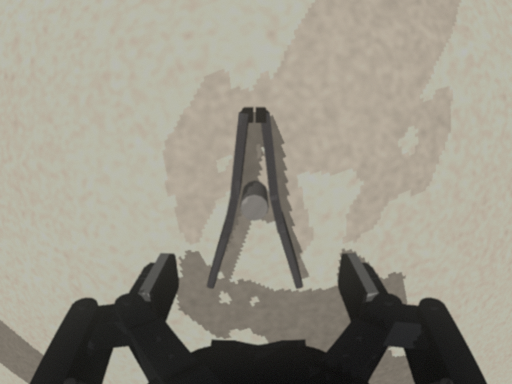

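The coil is at (254,207), as predicted, and the handles lie centred between the fingers. A 2–3 mm correction, then squeeze.

```bash
python3 -m inch '[1,-0.25,0.25,-0.2,0,0,0, 1,-0.25,0.25,-0.2,0,0,0, 1,-0.25,0.25,-0.2,0,0,0, 0,-0.25,0.25,-0.2,0,0,0, 0,-0.25,0.25,-0.2,0,0,0, 0,-0.25,0.25,-0.2,0,0,0, 0,-0.25,0.25,-0.2,0,0,0, 0,-0.25,0.25,-0.2,0,0,0, 0,-0.25,0.25,-0.2,0,0,0, 0,-0.25,0.25,-0.2,0,0,0, 0,-0.25,0.25,-0.2,0,0,0]'; python3 - <<'E'
from h import *
w=cam("wrist"); cv2.imwrite("pics/w13.png",w["img"][:,:,::-1]);np.savez("w13.npz",**w)
plan((465.9,-323.5,4),-110.4)
E
```

```text
clock: 13.7
eef_pos: [466.5, -324.5, 4.4]
tool_rot: [-1.565, -0.003, -1.932]
force: [-0.5, -1.0, 11.4]
width: 18.0
pos [ 466.5 -324.5    4.4] rot [-8.970e+01 -1.000e-01 -1.107e+02] w 18.5 F [-1.2 -1.9 11.6] q [ 0.77  0.87 -0.33  1.89  0.58  0.47 -0.34] t 13.75
shift cm [-0.08  0.04 -0.1 ] turn deg [-0.31 -0.28  0.15] rows 1.0
```

View pics/w13.png

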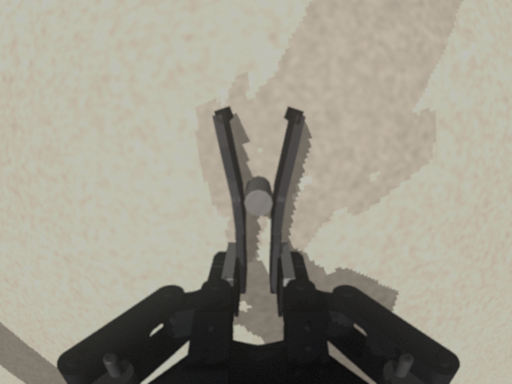

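The clip is squeezed with its jaws gaping, tips at (223,112) and (294,112), width 18 mm. Lifting it.

```bash
python3 -m inch '[0,0,-1,0,0,0,0, 0,0,-2.5,0,0,0,0, 0,0,-4,0,0,0,0, 0,0,-4,0,0,0,0, 0,0,-4,0,0,0,0]'; python3 - <<'E'
from h import *
w=cam("wrist"); cv2.imwrite("pics/w14.png",w["img"][:,:,::-1]);np.savez("w14.npz",**w)
crop(w,170,90,350,330,3,"w14c.png")
s=cam("scene"); crop(s,60,150,260,270,4,"s14.png"); np.savez("s14.npz",**s)
t=cam("top"); crop(t,250,180,410,270,5,"t14.png"); np.savez("t14.npz",**t)
plan((465.9,-323.5,44),-110.4)
E
```

```text
clock: 14.25
eef_pos: [465.0, -323.4, 43.4]
tool_rot: [-1.568, -0.002, -1.932]
force: [-0.1, -0.1, -0.7]
width: 18.6
pos [ 464.3 -323.    42.3] rot [-9.000e+01 -1.000e-01 -1.107e+02] w 18.6 F [ 0.1 -0.6 -0.8] q [ 0.8   0.81 -0.38  1.89  0.55  0.55 -0.31] t 14.4
shift cm [-0.   -0.17  0.17] turn deg [-0.01 -0.27  0.07] rows 1.0
```

View pics/w14c.png

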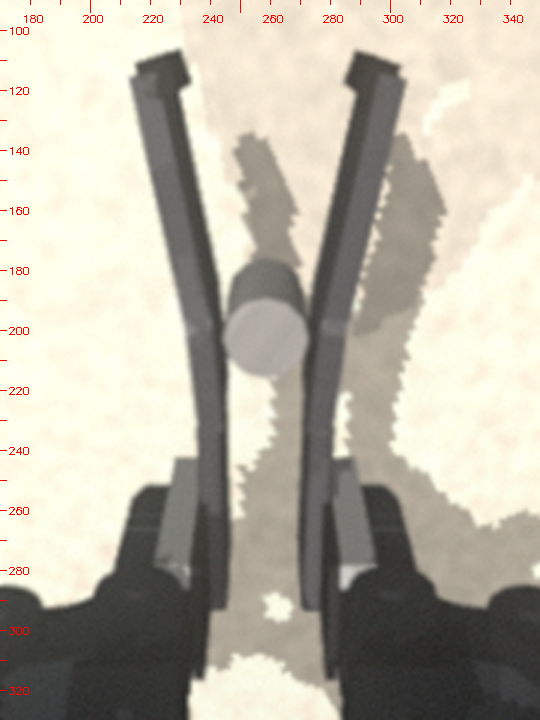

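View pics/s14.png

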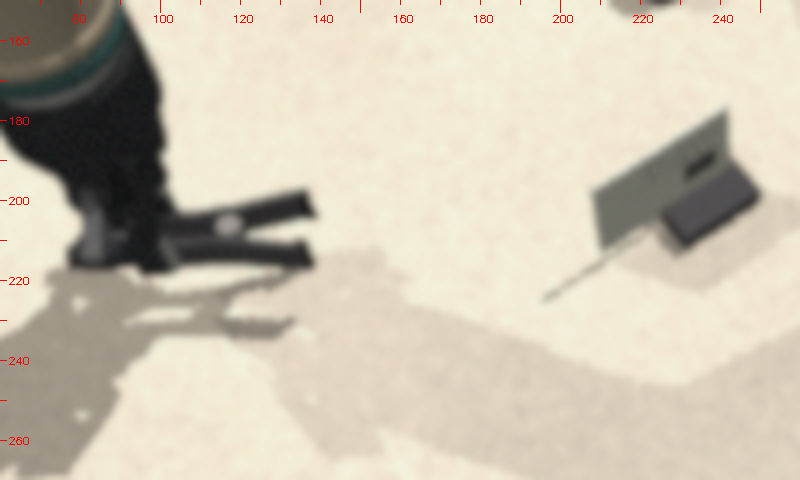

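View pics/t14.png

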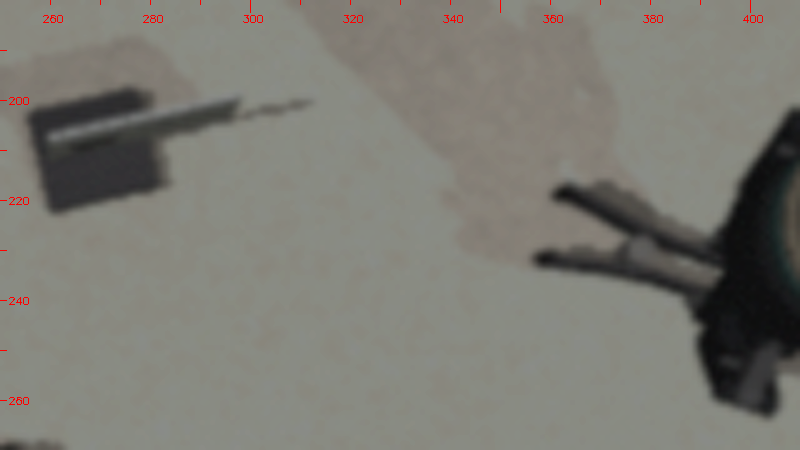

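The clip hangs level, with coil top at (258,202) and jaws symmetric about the tool's centre line. I'll measure its offset from the tool, then stage it in front of the card.

```bash
python3 - <<'E'
from h import *
np.set_printoptions(precision=1,suppress=True)
w=dict(np.load("w14.npz"));w["n"]="wrist"
s=dict(np.load("s14.npz"));s["n"]="scene";t=dict(np.load("t14.npz"));t["n"]="top"
st=ctrl.read_state();T=st["eef_pos"]
for z in (60,63): print(z,onz(w,258.3,201.7,z)-T)
# coil top in others
print("tri s,t,w",tri((s,117,206),(t,377.7,228.5),(w,258.3,201.7))-T, "s,t",tri((s,117,206),(t,377.7,228.5)))
R0=Ro.from_euler("xyz",st["tool_rot"]);print("tool",R0.inv().apply(onz(w,258.3,201.7,62)-T))
ti=onz(w,(170+268/3),90+70/3,62);print("tips mid tool",R0.inv().apply(ti-T))
u=np.array([np.cos(np.radians(100.5)),np.sin(np.radians(100.5))]);E=np.array([552.5,-109.5])
plan((*(E-133*u),38),-79.5)
E
```

```text
60 [14.3 36.1 17.7]
63 [14.7 37.1 20.7]
tri s,t,w [15.  36.6 20.2] s,t [ 479.7 -286.5   62.8]
tool [-39.5 -19.7   0.6]
tips mid tool [-78.3 -19.8   1. ]
pos [ 464.3 -323.    42.3] rot [ -90.    -0.1 -110.7] w 18.6 F [ 0.1 -0.6 -0.8] q [ 0.8  0.8 -0.4  1.9  0.6  0.6 -0.3] t 14.4
shift cm [-11.7   0.4   7.6] turn deg [  0.  -31.2   0.1] rows 4.0
```

```bash
python3 -m inch '[0,-3,0.4,1.8,0,-8,0, 0,-6,0.4,3.8,0,-16,0, 0,-9,0.4,5.7,0,-24,0, 0,-11.7,0.4,7.6,0,-31.2,0, 0,-11.7,0.4,7.6,0,-31.2,0, 0,-11.7,0.4,7.6,0,-31.2,0, 0,-11.7,0.4,7.6,0,-31.2,0]'; python3 - <<'E'
from h import *
w=cam("wrist"); cv2.imwrite("pics/w15.png",w["img"][:,:,::-1]);np.savez("w15.npz",**w)
s=cam("scene"); crop(s,110,150,260,270,5,"s15.png"); np.savez("s15.npz",**s)
t=cam("top"); crop(t,250,160,410,270,5,"t15.png"); np.savez("t15.npz",**t)
plan((576,-240,38),-79.5)
E
```

```text
clock: 15.1
eef_pos: [575.6, -241.6, 37.9]
tool_rot: [-1.573, -0.002, -1.389]
force: [-0.5, -0.0, -0.3]
width: 18.8
pos [ 576.1 -241.7   38.5] rot [-90.1  -0.1 -79.6] w 18.3 F [ 0.7 -0.8 -1. ] q [ 0.66  0.9  -0.53  1.72  0.65  0.71 -0.03] t 15.25
shift cm [-0.17  0.05  0.02] turn deg [ 0.05 -0.08  0.13] rows 1.0
```

View pics/w15.png

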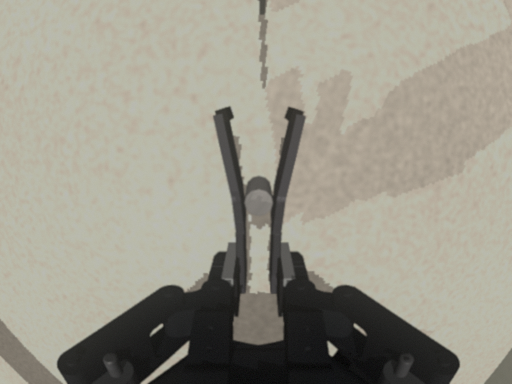

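View pics/t15.png

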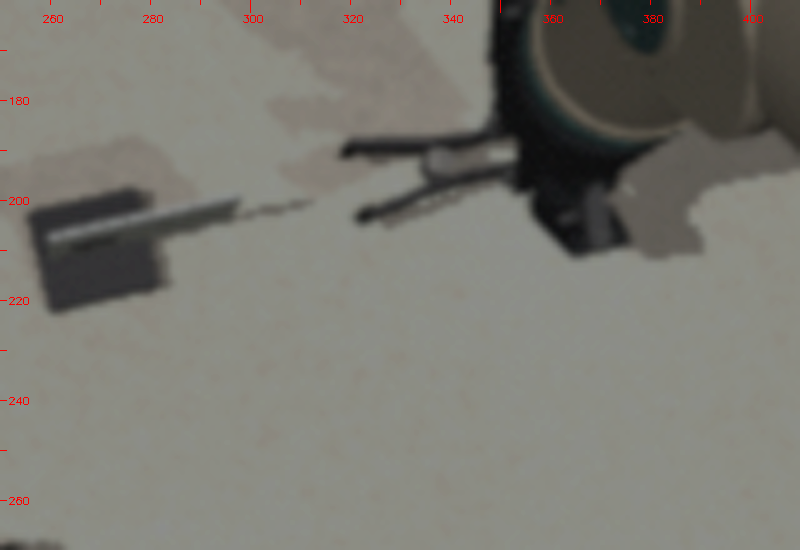

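View pics/s15.png

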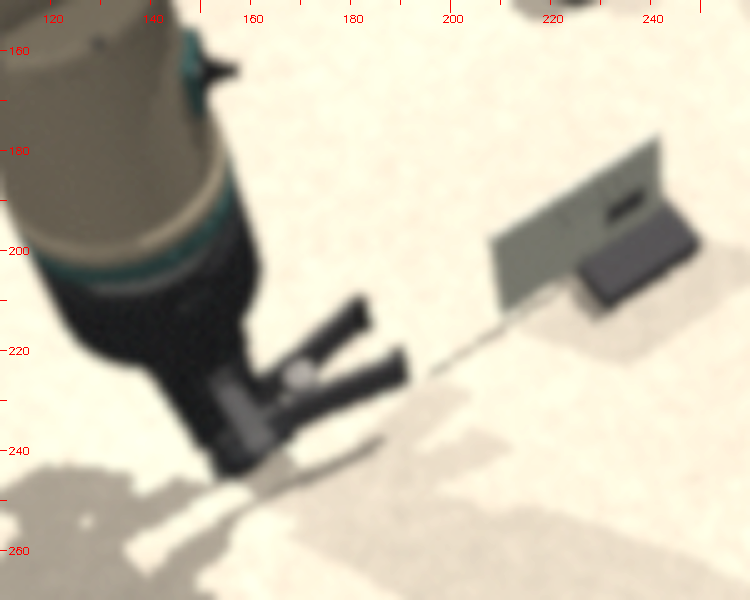

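The card edge shows in the wrist view at (263,10), nearly on the clip's mid-plane (x≈259). I'll advance 30 mm and look again.

```bash
python3 -m inch '[0,-1.5,0,0,0,0,0, 0,-3,0,0,0,0,0, 0,-3,0,0,0,0,0, 0,-3,0,0,0,0,0]'; python3 - <<'E'
from h import *
w=cam("wrist"); cv2.imwrite("pics/w16.png",w["img"][:,:,::-1]);np.savez("w16.npz",**w)
crop(w,200,0,320,220,3,"w16c.png")
plan((576,-240,38),-79.5)
E
```

```text
clock: 15.65
eef_pos: [571.9, -210.0, 38.9]
tool_rot: [-1.57, -0.002, -1.385]
force: [-0.7, -1.0, -1.2]
width: 18.1
pos [ 571.9 -210.9   38.8] rot [-90.   -0.1 -79.4] w 18.6 F [-0.  -0.6  0.2] q [ 0.62  0.88 -0.52  1.76  0.66  0.68 -0.09] t 15.7
shift cm [ 2.94  0.09 -0.13] turn deg [-0.02  0.08  0.14] rows 1.0
```

View pics/w16c.png

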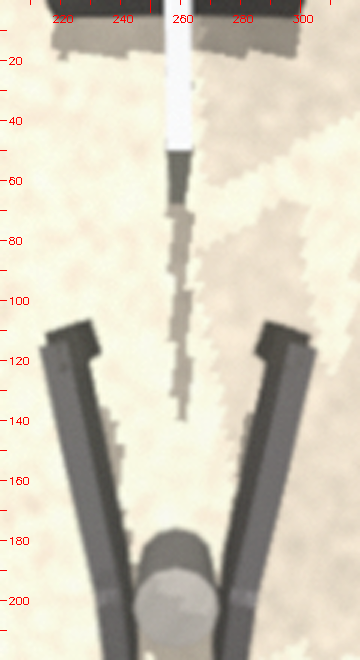

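```bash
python3 - <<'E'
from h import *
np.set_printoptions(precision=1,suppress=True)
w=dict(np.load("w16.npz"));w["n"]="wrist"
st=ctrl.read_state();T=st["eef_pos"];R0=Ro.from_euler("xyz",st["tool_rot"])
f=lambda p:R0.inv().apply(p-T)
print("edge top",f(onz(w,259.3,50,75)),onz(w,259.3,50,75),"edge bottom",f(onz(w,259,68,10)))
print("card far pt top",f(onz(w,259.6,2,75)))
print("coil",f(onz(w,259,201.7,T[2]+20)),"tips",f(onz(w,260,113,T[2]+20)))
w=dict(np.load("w15.npz"));w["n"]="wrist"
print(onz(w,263,10,10))
E
```

```text
edge top [-103.2  -36.4    0.6] [ 553.5 -109.2   75. ] edge bottom [-103.4   28.6    0.8]
card far pt top [-121.5  -36.5    0.7]
coil [-41.2 -20.1   0.7] tips [-79.7 -20.2   1. ]
[ 553.6 -106.4   10. ]
```

The card edge is 103 mm ahead of the TCP and the coil 40.5 mm. Sideways the two agree within 0.5 mm and the angle within 1°. I'll advance 39.5 mm slowly.

```bash
python3 -m inch '[0,-0.8,0,0,0,0,0, 0,-1.6,0,0,0,0,0, 0,-2.4,0,0,0,0,0, 0,-2.4,0,0,0,0,0]'; python3 -m inch '[0,-0.6,0,0,0,0,0, 0,-1.2,0,0,0,0,0, 0,-1.55,0,0,0,0,0, 0,-1.55,0,0,0,0,0, 0,-1.55,0,0,0,0,0, 0,-1.55,0,0,0,0,0]'; python3 - <<'E'
from h import *
np.set_printoptions(precision=1,suppress=True)
w=cam("wrist"); cv2.imwrite("pics/w17.png",w["img"][:,:,::-1]);np.savez("w17.npz",**w)
crop(w,200,60,320,240,4,"w17c.png")
s=cam("scene"); crop(s,160,150,260,270,5,"s17.png")
t=cam("top"); crop(t,250,160,410,270,5,"t17.png")
plan((576,-240,38),-79.5)
E
```

```text
clock: 16.1
eef_pos: [567.3, -185.1, 38.7]
tool_rot: [-1.57, -0.001, -1.384]
force: [-0.4, 1.1, -1.5]
width: 18.5
clock: 16.7
eef_pos: [564.5, -172.6, 38.6]
tool_rot: [-1.57, -0.002, -1.387]
force: [0.7, -0.4, -1.2]
width: 18.6
pos [ 564.5 -172.5   38.6] rot [-90.   -0.1 -79.5] w 18.2 F [-0.3  0.1 -1.4] q [ 0.6  0.9 -0.5  1.8  0.7  0.6 -0.2] t 16.85
shift cm [ 6.8  0.1 -0.1] turn deg [-0.   0.   0.1] rows 2.0
```

View pics/w17c.png

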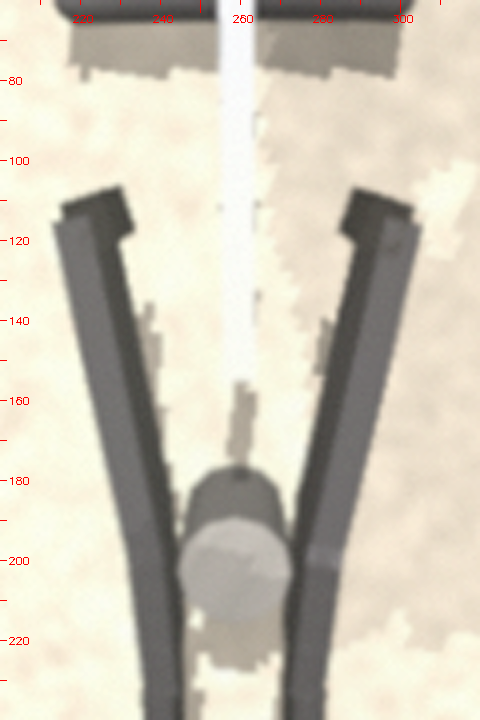

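View pics/s17.png

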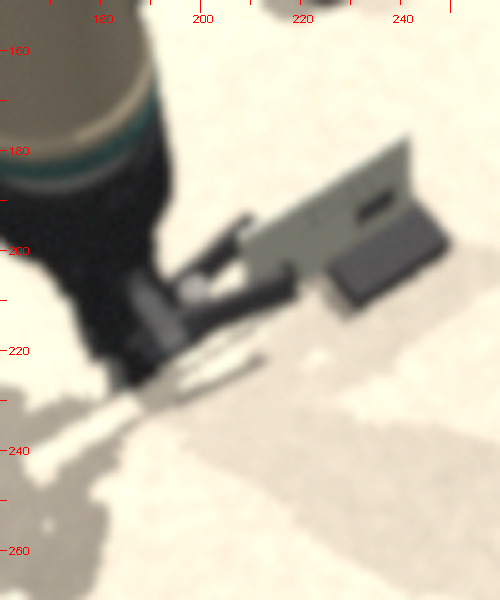

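View pics/t17.png

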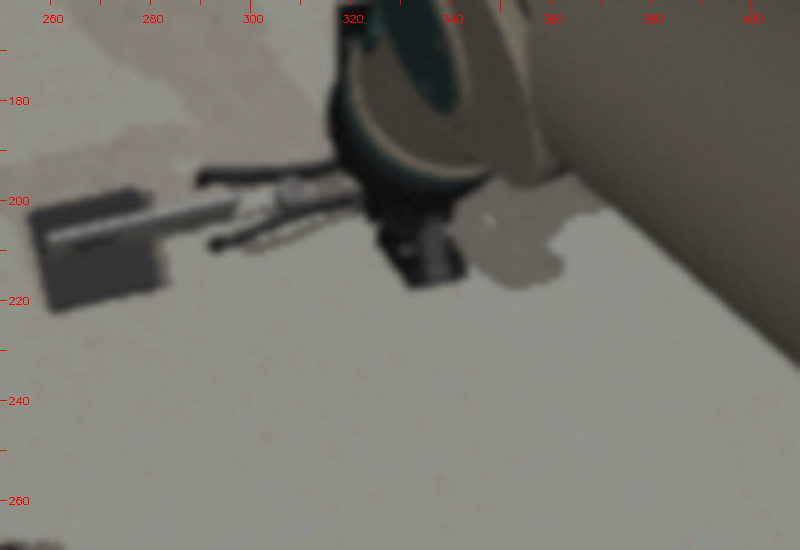

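The card edge stands in the middle of the open mouth: edge at (259,155), coil at (259,201), jaws symmetric on both sides. Now the numbers.

```bash
python3 - <<'E'
from h import *
np.set_printoptions(precision=1,suppress=True)
w=dict(np.load("w17.npz"));w["n"]="wrist"
st=ctrl.read_state();T=st["eef_pos"];R0=Ro.from_euler("xyz",st["tool_rot"])
f=lambda p:R0.inv().apply(p-T)
e=f(onz(w,259.2,155.2,75));c=f(onz(w,258.8,202.3,T[2]+20));print(e,c,c[0]-e[0],e[2]-c[2], f(onz(w,259,77,75)))
print(f(onz(w,258.8,202.3,T[2]+20)),"speeds",abs(st["qd"]).max())
t=cam("top");print("edge",onz(t,297.3,199.8,75),"coil",onz(t,308.2,196.5,58.6))
E
```

```text
[-64.1 -36.6   0.6] [-39.9 -20.1   0.5] 24.188273115154658 0.06324111020798273 [-92.3 -36.6   0.5]
[-39.9 -20.1   0.5] speeds 0.0026161764583253425
edge [ 549.3 -107.7   75. ] coil [ 559.1 -134.8   58.6]
```

```bash
python3 -m inch '[0,-0.2,0,0,0,0,0, 0,-0.2,0,0,0,0,0, 0,-0.2,0,0,0,0,0, 0,-0.2,0,0,0,0,0, 0,-0.2,0,0,0,0,0]'; python3 - <<'E'
from h import *
np.set_printoptions(precision=1,suppress=True)
w=cam("wrist"); cv2.imwrite("pics/w18.png",w["img"][:,:,::-1])
t=cam("top"); cv2.imwrite("pics/t18.png",t["img"][:,:,::-1])
plan((564,-170,38),-79.5)
E
```

```text
clock: 17.4
eef_pos: [564.2, -170.2, 38.6]
tool_rot: [-1.57, -0.002, -1.387]
force: [-1.1, 0.0, -0.4]
width: 18.4
pos [ 564.1 -170.2   38.6] rot [-90.   -0.1 -79.5] w 18.8 F [-0.1  0.3 -0.3] q [ 0.6  0.9 -0.5  1.8  0.7  0.6 -0.2] t 17.5
shift cm [-0.   0.1 -0. ] turn deg [-0.   0.   0.1] rows 1.0
```

View pics/w18.png

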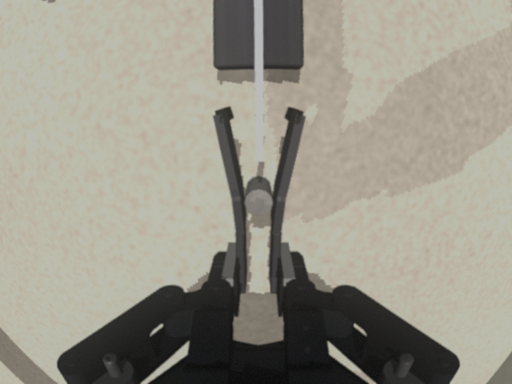

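View pics/t18.png

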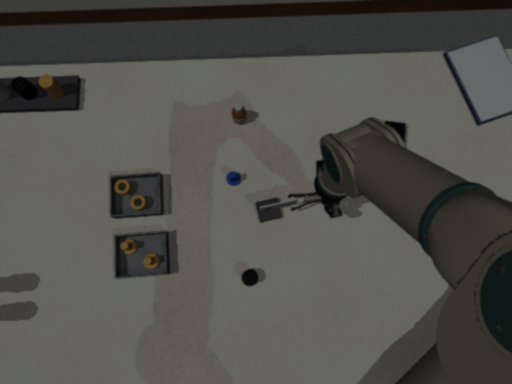

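Everything is in place: the edge is at (260,160) in the middle of the mouth, and both parts are in their bins. The bottle (239,115) and loupe (250,277) have not moved. The slide box is partly hidden by the arm, but its visible edge at (396,130) is where it was.

```bash
python3 - <<'E'
from cell import finish_job
print(finish_job())
E
```

```text
the job is handed in; nothing more can be done
None
```

I handed the job in at about 17.5 s, with the clip held squeezed open around the middle of the card's free edge. The ring stands released in the ring bin and the pin in the pin bin.

**Clip and card:** The last wrist-camera measurement put the card edge 24 mm ahead of the coil. I then moved 2 mm closer, so it should now be about 22 mm. Sideways error is under 1 mm, and the clip is level and in line with the card to about 1°. The clip's centre is about 46 mm up, and there is no sign of contact: wrist force stayed within about 1.5 N. Finger width read 18.4 mm, consistent with a full squeeze, because the pads read 2–3 mm under on the other parts too.

**Bystanders:** The bottle, the loupe and the blue look-alike pin show no movement. The slide box was partly hidden by the arm in the final top view; the part I could see was where it had been.

**Disagreements:**
- **Edge distance:** before that last 2 mm, a rough top-camera reading put the edge about 29 mm ahead of the coil, not 24. Both are within the 10–34 mm allowed.
- **Clip in the grip:** the clip slid forward by about 5 mm as it was squeezed. I measured that and allowed for it when placing it.

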